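# Clip the blue glaze test tile into the photo holder

## Task

Clip the blue test tile into the tile holder for its colour photo: lift the holder's spring clip until it stays open by itself, slide the tile in flat between the rails, bare end first, and press it firmly but gently against the brass backstop, then lower the clip onto the tile's bare end without letting it snap down. Leave the other tiles, the loose bottles and the wooden rib where they are.

Things in the scene. Friction and masses are not known exactly. Their poses are not given: they have to be found in the camera images.
- holder: Fixed tile holder: grey plate 164 x 84 mm, 10 mm thick. Origin on the work surface; z up, x the way the tile slides in; the plate runs from x = -85 to +79 mm. A tile in place lies at y = 0, its far end at the backstop. Behind, two hinge cheeks at x = 42 to 58 mm, y = +/-13 to 19 mm, rise to 32 mm above the work surface
- rail_mouth (a point): Point on the plate's top midway between the rails' mouths, at holder x = 2 mm; axes as the holder's. Aluminium rails, 39 mm apart inside, 6 mm high above the plate, run from here 34 mm along +x; in front of them flares 13 mm long widen to 64 mm over their outer corners. The plate is bare in front of these
- backstop: Brass stop block on the holder's plate between the rails, 34 mm wide in y, 7 mm high, set anywhere from holder x = 27 to 34 mm. Origin on the plate under the middle of its face, which the tile's end must meet; axes as the holder's
- stop_face (a point): Middle of the backstop's face, 4 mm above the plate; axes as the holder's
- clip (a joint): Hinge of the over-centre spring clip, rad: 0 shut without a tile, about 0.10 shut on a tile, 1.2 fully open. The spring pulls the clip shut below about 0.6 and open above about 0.6, where it stays up; it takes at most 3 N at the bar
- clip_hinge (a point): Middle of the clip's hinge pin, which runs along the holder's y; at holder x = 50 mm, 24 mm above the work surface
- clip_bar (a point): Centre of the clip's red grip bar: a rod 10 mm thick, 32 mm long along the holder's y, to be pinched by its two ends from above (it can turn between the pads) or hooked under an end; only a 12 mm wide strip reaches it in the middle. 56 mm from the hinge pin; shut at holder x = 0, height 50 mm; fully open at x = 56 mm, height 80 mm
- clip_pad: Black rubber pad bar (8 mm thick, 22 mm along y) under the clip that presses on the tile; origin in the middle of its axis, 30 mm in front of the hinge pin, at holder x = 20 mm when shut; it can swivel a little
- tile_b: The blue glazed test tile, 75 x 36 x 8 mm, 45 g, lying glaze up. Origin at the centre of its underside; x along its length towards the bare (unglazed, beige, with a small hole) end. Pinch it by the long sides
- bare_end (a point): Middle of the blue tile's bare end face, 37.5 mm from its centre
- tile_a: Green test tile, same size; leave alone. Origin at the centre of its underside
- tile_c: Rust-brown test tile, same size; leave alone. Origin at the centre of its underside
- blue_bottle: Small dark blue glaze bottle with white cap, 43 mm across, 68 mm high; leave alone. Origin at the centre of its underside
- green_bottle: Small green bottle, 42 mm across, 66 mm high; leave alone. Origin at the centre of its underside
- rust_bottle: Small rust-red bottle, 42 mm across, 67 mm high; leave alone. Origin at the centre of its underside
- rib: Flat oval wooden rib, 96 x 58 x 6 mm; leave alone. Origin at the centre of its underside
Things that resemble listed ones, but are neither listed nor needed, are in the scene too. Of the things that look like the tile_b, the largest one is meant.

How it is judged:
On the way, in this order (a step that is already met when the one before it is completed fails the run):
1. the spring clip is lifted and stands open (value of joint clip above 1 rad), for 0.2 s.
2. with the clip open, the blue tile lies flat between the rails, bare end first, and is pressed against the backstop (over 1.5 N) (value of joint clip above 0.9 rad and x of bare_end in the frame of stop_face between -0.003 and 0.003 m and y of bare_end in the frame of stop_face between -0.004 and 0.004 m and angle between the x axis of tile_b and the x axis of holder, either way round below 0.12 rad and angle between tile_b's own z axis and vertical below 0.06 rad and contact force between tile_b and backstop above 1.5 N), for 0.05 s.
At the end, for the whole second after the job is handed in: The blue tile lies flat in the holder, bare end within 3 mm of the backstop and 4 mm of the middle, at most 0.12 rad askew, at rest, and the clip is down (below 0.25 rad) with its pad pressing on the tile with over 1 N (x of bare_end in the frame of stop_face between -0.003 and 0.003 m and y of bare_end in the frame of stop_face between -0.004 and 0.004 m and angle between the x axis of tile_b and the x axis of holder, either way round below 0.12 rad and angle between tile_b's own z axis and vertical below 0.06 rad and value of joint clip below 0.25 rad and contact force between clip_pad and tile_b above 1 N and linear speed of tile_b below 0.01 m/s); the robot touches nothing.
It fails at once if the clip snaps down (faster than 3 rad/s while more than 0.3 rad up) (value of joint clip above 0.3 rad and velocity of joint clip below -3 rad/s).
It fails at once if the tile is rammed against the backstop (over 40 N) (contact force between tile_b and backstop above 40 N).
It fails at once if another tile, a bottle or the wooden rib is moved by more than 15 mm (distance of any of tile_a, tile_c, blue_bottle, green_bottle, rust_bottle, rib from where it was at the start of the episode above 0.015 m).
It also fails if it takes over 58 s, if anything falls off the work surface, if the arm or the gripper's body presses on something with over 40 N, if the wrist force passes 120 N, or if a joint passes its speed limit or range.

## Robot

A 6-joint arm with a two-finger parallel gripper is mounted at the origin on a cart in front of the work surface, level with it; the furniture and walls round the work are solid. World frame = base frame: x ahead of the robot, y to its left, z up, the work surface at z = 0. Lengths are in m, angles in rad, forces in N, time in s.
With the tool pointing down it reaches from about 0.3 to 0.875 m from the base axis. Payload 6.4 kg.
Tool frame: the origin (TCP) lies midway between the tips of the shut fingers; the grasp point (between the pads) lies grip_point_offset behind it (grip_point_offset is the distance from the TCP to the grasp point, in m); z points along the fingers, x is the direction in which the jaws open and shut, and the axes are right-handed (so a half turn about z gives the same grasp; the last joint's range is limited). The gripper opens to 85 mm and grips with 20 to 120 N. Pads are 22 mm wide; open, the fingers measure 114 mm over their backs; the gripper's body (76 mm by 85 mm) begins 54 mm behind the grasp point. The pads swing forward as they close: fully open they stand 13 mm farther back than shut.
Start: joints at [1.116, 0.181, 1.607, -0, 1.354, -0.206], TCP at [0.142, 0.557, 0.231] pointing down, gripper open.
Joint ranges: [-2.99, 2.99], [-0.89, 2.07], [0.3, 2.58], [-1.14, 4.28], [0, 2.63], [-3.12, 3.12]. Speed limits (rad/s): [2.57, 2.57, 3.01, 3.14, 3.14, 3.14].

## Interface

Orientations are given as a unit quaternion [w, x, y, z].
In Python, from station import observe, snapshot, camera_info, sign_off, grip_point_offset gives the robot as it stands.
- The arm moves only by the tool move_arm, never from a script. Its argument "deltas" is text: rows parted by semicolons, each of 7 numbers parted by spaces: the finger opening in mm, from 0 to 85.4, then the shift along the tool's x, y, z in mm, then the turn, a rotation vector about the tool's x, y, z in degrees. A call has 1 to 20 rows; each row is the pose to reach, as a shift and turn from the pose commanded when the call began, along the tool's axes at that moment; what a row does not reach only later rows make up. A row lasts 1/8 s, in which the tool goes at most 62.5 mm and 10.7 degrees, less where a joint would pass 70% of its speed; a pose out of reach is approached as far as the arm can. A call with a gripper value outside its range is refused whole. The fingers move at their own pace and stop on an object; the grip force is fixed at half the most. Time passes only in rows, so rows that repeat a pose let the fingers close. It gives the time, the measured TCP pose, the force and the opening at its end, in the units of the state.
- observe(): the state, without advancing time (a new reading comes with each control period).
- snapshot(name): name is "scene" or "top" or "wrist"; returns (picture, depth): 480x640x3 uint8, red, green, blue; 480x640 float32, m along the optical axis (not along the pixel's ray), 0 where there is no reading.
- camera_info(name): a dict with "intrinsics" (3x3 intrinsics, pixels), "extrinsics" (4x4, takes a point from world to camera coordinates). Camera axes: x right, y down, z forward; pixel columns grow to the right and rows downward; lengths in m; the calibration is good to about 2 mm. A picture is of the moment at which its call begins: read the wrist's pose just before it. camera_info takes no time and is no camera call; for the wrist camera it gives the pose at the moment of the call.
- sign_off(): hands the job in, once; it reports no verdict.
The state is a dict: "t": time; "q": joint angles; "dq": joint speeds; "joint_efforts": joint torques, N m; "position": TCP position; "ee_rot": TCP orientation; "contact_force": force on the tool from outside, world axes, zero at the start; "ft_torque": the same for the moment, N m; "grip_width": finger opening in m.
Only numpy, scipy, OpenCV 4.12 (cv2) and the standard library are available. Lean on these libraries where they do the work, as an engineer would, in place of code of your own. Each camera call takes 0.05 s, during which the arm holds its last target.

## Working session

There is one attempt and no reset: what is moved stays moved. The work goes in short steps, Python scripts to look and compute and a tool call to move; the robot and the scene stay as the last step left them, time stands still between calls to the robot, and variables do not carry over. Pictures are saved under pics/ and viewed, and the job is handed in when it is done.

Besides the shell and the picture viewer there is one more tool, called after "Emit:" as a command line: name --argument value ..., lists and objects as JSON in quotes. move_arm: Moves the arm, as the interface text tells. Its arguments: {"type":"object","properties":{"deltas":{"type":"string"}},"required":["deltas"]}

```bash
ls; mkdir -p pics; python3 - <<'E'
from station import *
import cv2
print(observe()); print(grip_point_offset)
for n in ["scene","top","wrist"]:
    p,d=snapshot(n); cv2.imwrite(f"pics/{n}0.png",p[:,:,::-1]); 
    import numpy as np; np.save(f"pics/{n}0d.npy",d); c=camera_info(n); print(n,np.round(c["intrinsics"],1).tolist(),np.round(c["extrinsics"],4).tolist())
E
```

```text
pics
{'t': 0.0, 'q': array([ 1.11574608e+00,  1.81541786e-01,  1.60804753e+00,  1.91205196e-05,
        1.35383719e+00, -2.06299733e-01]), 'dq': array([ 0.00117951,  0.00012755, -0.00197495,  0.00081541,  0.00213574,
        0.00120783]), 'joint_efforts': array([-1.23533482e-03, -4.44865930e+01, -3.51337659e+01, -2.84312628e-04,
        8.91505071e-03, -3.04510525e-05]), 'position': array([0.14127628, 0.55677285, 0.23036466]), 'ee_rot': array([ 3.94340366e-04,  7.89365595e-01,  6.13922728e-01, -8.27849500e-04]), 'contact_force': array([-0.40249301, -0.13952731,  0.41679816]), 'ft_torque': array([0.01068923, 0.02783203, 0.0042174 ]), 'grip_width': 0.08526589362788388}
0.0187
scene [[503.4, 0.0, 316.3], [0.0, 503.4, 237.0], [0.0, 0.0, 1.0]] [[0.7033, -0.7107, 0.0178, -0.45], [-0.5271, -0.5381, -0.6577, 0.311], [0.477, 0.4532, -0.753, 0.9694], [0.0, 0.0, 0.0, 1.0]]
top [[597.0, 0.0, 316.8], [0.0, 597.0, 236.0], [0.0, 0.0, 1.0]] [[-0.0165, -0.9998, 0.0109, -0.0707], [-0.9808, 0.0141, -0.1947, 0.577], [0.1945, -0.0139, -0.9808, 1.3302], [0.0, 0.0, 0.0, 1.0]]
wrist [[373.5, 0.0, 320.8], [0.0, 373.5, 239.5], [0.0, 0.0, 1.0]] [[0.2466, 0.9691, -0.0032, -0.5744], [0.921, -0.2333, 0.3118, -0.0416], [0.3014, -0.0798, -0.9501, 0.3822], [0.0, 0.0, 0.0, 1.0]]
```

View pics/scene0.png

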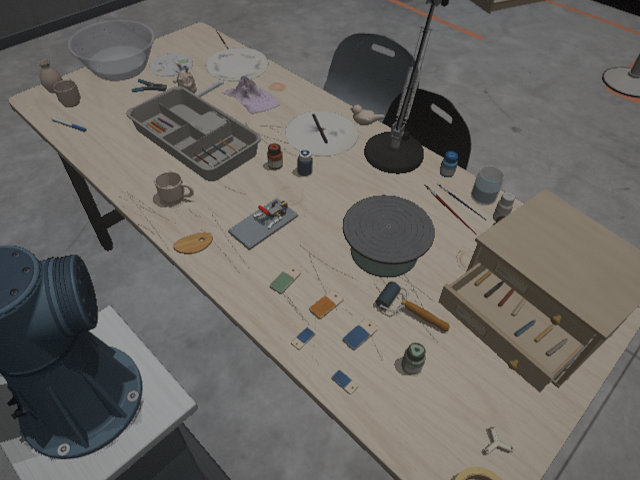

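View pics/top0.png

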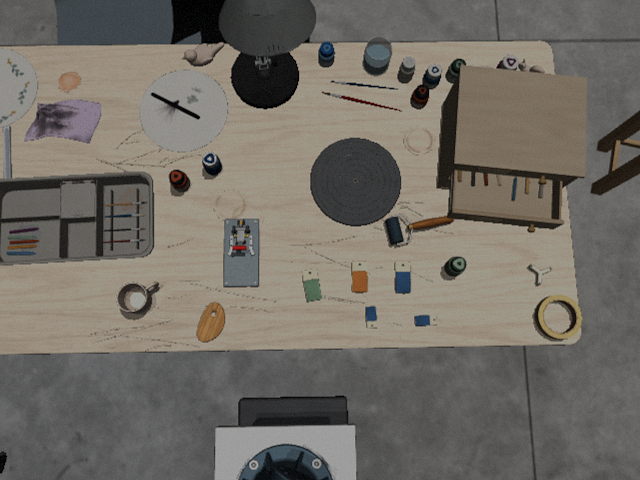

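View pics/wrist0.png

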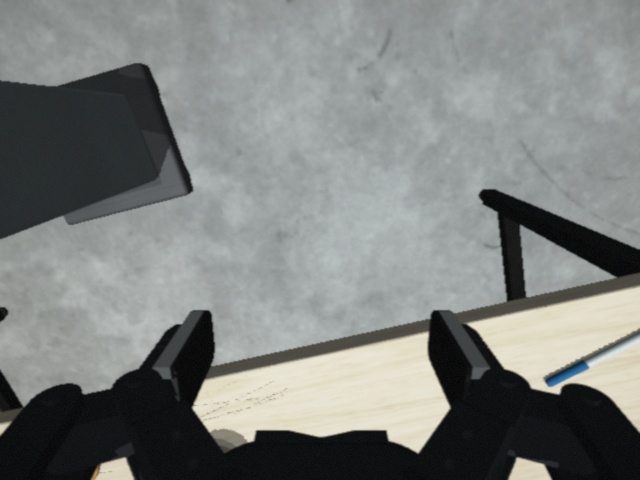

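The top view shows the holder plate at (240,253), with its clip end away from the robot. The large blue tile is at (402,278), bare end up (away from the robot), and the two smaller blue ones are distractors. Next I measure the poses.

```bash
cat > h.py <<'E'
import numpy as np, cv2
from station import *
def ray(ci,uv,z):
    K,E=ci["intrinsics"],ci["extrinsics"]; R,t=E[:3,:3],E[:3,3]
    uv=np.atleast_2d(np.asarray(uv,float)); o=-R.T@t
    d=np.c_[(uv-[K[0,2],K[1,2]])/[K[0,0],K[1,1]],np.ones(len(uv))]@R
    return o+d*((z-o[2])/d[:,2])[:,None]
def proj(ci,P):
    K,E=ci["intrinsics"],ci["extrinsics"]; c=np.atleast_2d(P)@E[:3,:3].T+E[:3,3]
    c=c@K.T; return c[:,:2]/c[:,2:]
def big(mask):
    cs,_=cv2.findContours(mask.astype(np.uint8),cv2.RETR_EXTERNAL,cv2.CHAIN_APPROX_NONE)
    return sorted(cs,key=cv2.contourArea)[::-1]
E
python3 - <<'E'
from h import *
ci=camera_info("top"); im=cv2.imread("pics/top0.png"); hsv=cv2.cvtColor(im,cv2.COLOR_BGR2HSV)
for nm,(y0,y1,x0,x1) in dict(hold=(205,300,210,275),tile=(250,300,380,425)).items():
    cv2.imwrite(f"pics/c_{nm}.png",cv2.resize(im[y0:y1,x0:x1],None,fx=6,fy=6,interpolation=cv2.INTER_NEAREST))
m=cv2.inRange(hsv,(95,100,40),(125,255,255))
roi=np.zeros_like(m); roi[250:345,350:440]=1
for c in big(m*roi)[:3]:
    r=cv2.minAreaRect(c); print("blue",r,cv2.contourArea(c)); print(ray(ci,cv2.boxPoints(r),0.008).round(4))
print(hsv[280,235],hsv[265,230])
m=cv2.inRange(hsv,(85,20,60),(125,110,200)); roi[:]=0; roi[205:300,205:280]=1
for c in big(m*roi)[:2]:
    r=cv2.minAreaRect(c); print("plate",r,cv2.contourArea(c)); P=ray(ci,cv2.boxPoints(r),0.010);print(P.round(4))
E
```

```text
blue ((402.5, 282.0), (20.0, 13.0), 90.0) 256.0
[[ 0.4955 -0.2675  0.008 ]
 [ 0.4951 -0.2985  0.008 ]
 [ 0.4474 -0.2963  0.008 ]
 [ 0.4479 -0.2655  0.008 ]]
blue ((422.0, 320.5), (9.0, 14.0), 90.0) 107.0
[[ 0.3908 -0.3078  0.008 ]
 [ 0.3902 -0.3407  0.008 ]
 [ 0.3693 -0.3396  0.008 ]
 [ 0.3698 -0.3068  0.008 ]]
blue ((370.5, 313.0), (12.0, 9.0), 90.0) 103.0
[[ 0.4136 -0.1933  0.008 ]
 [ 0.4133 -0.2145  0.008 ]
 [ 0.3853 -0.2135  0.008 ]
 [ 0.3856 -0.1923  0.008 ]]
[101  25 114] [ 95  25 111]
plate ((241.0, 252.0), (66.0, 34.0), 90.0) 1461.5
[[0.6303 0.1431 0.01  ]
 [0.6292 0.0611 0.01  ]
 [0.4692 0.0607 0.01  ]
 [0.4704 0.1409 0.01  ]]
plate ((234.0, 251.5), (1.0, 4.0), 90.0) 3.0
[[0.5517 0.1229 0.01  ]
 [0.5515 0.1134 0.01  ]
 [0.5491 0.1134 0.01  ]
 [0.5492 0.1229 0.01  ]]
```

```bash
python3 - <<'E'
import cv2,numpy as np
a=cv2.imread("pics/c_hold.png");b=cv2.imread("pics/c_tile.png")
H=max(a.shape[0],b.shape[0]);o=np.zeros((H,a.shape[1]+b.shape[1]+10,3),np.uint8);o[:a.shape[0],:a.shape[1]]=a;o[:b.shape[0],-b.shape[1]:]=b
cv2.imwrite("pics/c_both.png",o)
E
```

```text
(no output)
```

View pics/c_both.png

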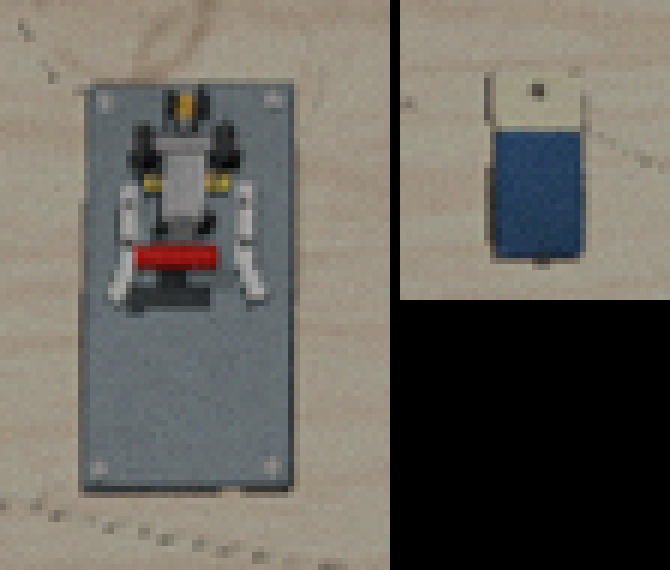

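The crops show the holder's red bar at about (239,248), the rails, and the blue tile almost parallel to the world axes. I'll go above the holder for a closer wrist view.

```bash
python3 - <<'E'
from h import *
from scipy.spatial.transform import Rotation as Rn
s=observe();q=s["ee_rot"];R=Rn.from_quat([q[1],q[2],q[3],q[0]]).as_matrix()
E=camera_info("wrist")["extrinsics"];o=-E[:3,:3].T@E[:3,3]
print(R.round(3)); print("cam in tool",R.T@(o-s["position"]), "cam axes in tool",(E[:3,:3]@R).round(3).tolist())
# where tool is to be: view holder
tgt=np.array([0.50,0.102,0.24]); print("shift mm",(R.T@(tgt-s["position"])*1000).round(1))
E
```

```text
[[ 0.246  0.969 -0.001]
 [ 0.969 -0.246 -0.001]
 [-0.001 -0.    -1.   ]]
cam in tool [ 0.00083319 -0.07937519 -0.14362103] cam axes in tool [[1.0, 0.0, 0.002], [0.0, 0.95, -0.312], [-0.002, 0.312, 0.95]]
shift mm [-352.6  459.6   -9.1]
```

Emit:
move_arm --deltas "85 -35 46 -1 0 0 -1.5;85 -71 92 -2 0 0 -3;85 -106 138 -3 0 0 -4.5;85 -141 184 -4 0 0 -6;85 -176 230 -5 0 0 -7.5;85 -212 276 -6 0 0 -9;85 -247 322 -7 0 0 -10.5;85 -282 368 -8 0 0 -12;85 -317 414 -9 0 0 -13.5;85 -353 460 -9 0 0 -14.3;85 -353 460 -9 0 0 -14.3;85 -353 460 -9 0 0 -14.3"

```text
t: 1.65
position: [0.4999, 0.1021, 0.2398]
ee_rot: [-0.001, 0.707, 0.707, -0.0]
contact_force: [-0.8, 0.4, 0.0]
grip_width: 0.0849
```

```bash
python3 - <<'E'
from h import *
s=observe();print(s["t"],s["position"],s["ee_rot"],abs(s["dq"]).max(),s["contact_force"])
np.savez("pics/w1.npz",**{k:camera_info("wrist")[k] for k in("intrinsics","extrinsics")})
p,d=snapshot("wrist");np.save("pics/w1d.npy",d);cv2.imwrite("pics/w1.png",p[:,:,::-1])
E
```

```text
1.65 [0.49990914 0.10205862 0.239779  ] [-6.65593781e-04  7.07156637e-01  7.07056529e-01 -3.36077466e-04] 0.029310527498529304 [-0.78700926  0.38702185  0.01508732]
```

View pics/w1.png

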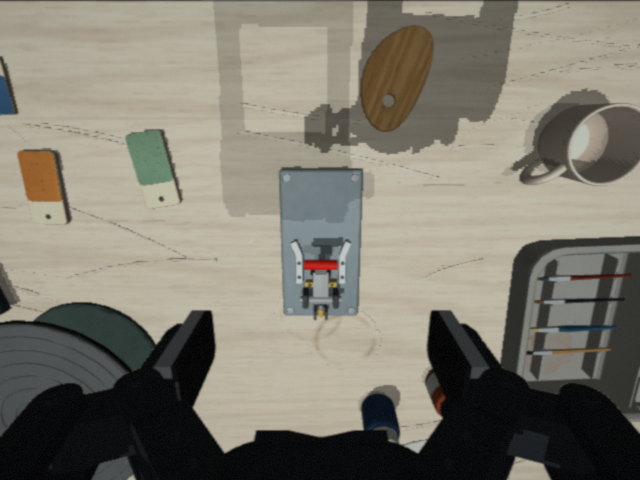

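The wrist view shows the plate with corners at roughly (280,168)-(362,168)-(362,316)-(283,318), the red bar at (321,265), and no crookedness to speak of. I'll measure it.

```bash
python3 - <<'E'
from h import *
ci=dict(np.load("pics/w1.npz")); im=cv2.imread("pics/w1.png"); hsv=cv2.cvtColor(im,cv2.COLOR_BGR2HSV)
d=np.load("pics/w1d.npy")
m=cv2.inRange(hsv,(85,20,50),(125,110,220)); roi=np.zeros_like(m); roi[150:330,265:380]=1
m=cv2.morphologyEx(m*roi,cv2.MORPH_CLOSE,np.ones((5,5)))
c=big(m)[0]; r=cv2.minAreaRect(c); print("plate",r); P=ray(ci,cv2.boxPoints(r),0.010); print(P.round(4),P.mean(0).round(4))
for a,b in((0,1),(1,2)): print(np.linalg.norm(P[a]-P[b]).round(4))
m=(cv2.inRange(hsv,(0,150,80),(6,255,255))|cv2.inRange(hsv,(172,150,80),(180,255,255)))*roi
c=big(m)[0]; r=cv2.minAreaRect(c); print("bar",r);print(ray(ci,cv2.boxPoints(r),0.053).round(4),ray(ci,[r[0]],0.053).round(4))
cv2.imwrite("pics/w1c.png",cv2.resize(im[155:330,260:380],None,fx=5,fy=3.4*1,interpolation=cv2.INTER_CUBIC))
print("depth bar",d[262:267,310:330:5])
E
```

```text
plate ((320.5, 241.5), (145.0, 81.0), 90.0)
[[0.4693 0.0617 0.01  ]
 [0.4694 0.142  0.01  ]
 [0.631  0.1473 0.01  ]
 [0.631  0.0562 0.01  ]] [0.5502 0.1018 0.01  ]
0.0803
0.1617
bar ((320.0, 265.0), (10.0, 32.0), 90.0)
[[0.5492 0.0862 0.053 ]
 [0.5492 0.1166 0.053 ]
 [0.5595 0.1167 0.053 ]
 [0.5595 0.0861 0.053 ]] [[0.5543 0.1014 0.053 ]]
depth bar [[0.35386986 0.35424754 0.35405266 0.35461396]
 [0.35235494 0.35225606 0.35330787 0.35273868]
 [0.35362726 0.3535015  0.35305062 0.35421723]
 [0.35331762 0.3517489  0.35221133 0.35321385]
 [0.35246244 0.35323438 0.35275996 0.35272056]]
```

Emit:
move_arm --deltas "85 0 10 50 0 0 0;85 0 20 100 0 0 0;85 0 20 100 0 0 0;85 0 20 100 0 0 0"

```text
t: 2.2
position: [0.5207, 0.1029, 0.1419]
ee_rot: [0.0, 0.706, 0.708, 0.001]
contact_force: [-0.0, -0.3, 0.0]
grip_width: 0.0851
```

```bash
python3 - <<'E'
from h import *
s=observe();print(s["t"],s["position"],s["ee_rot"],abs(s["dq"]).max(),s["contact_force"])
np.savez("pics/w2.npz",**{k:camera_info("wrist")[k] for k in("intrinsics","extrinsics")})
p,d=snapshot("wrist");np.save("pics/w2d.npy",d);cv2.imwrite("pics/w2.png",p[:,:,::-1])
E
```

```text
2.2 [0.52074853 0.1028823  0.1418907 ] [4.95369193e-04 7.06289073e-01 7.07923179e-01 5.22849259e-04] 0.024993769211064325 [-0.00508877 -0.28694365  0.0243272 ]
```

View pics/w2.png

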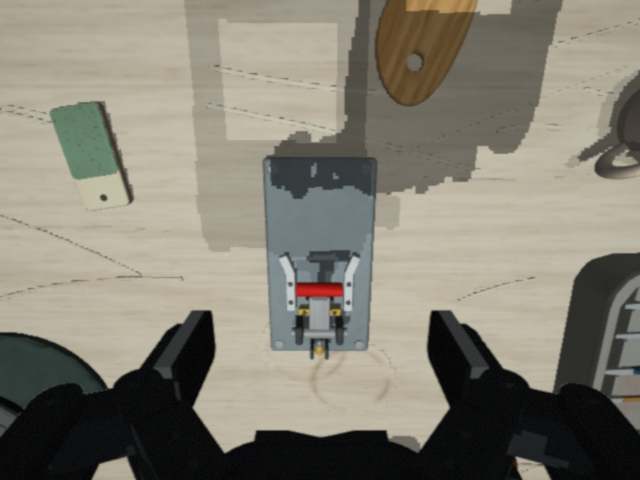

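```bash
python3 - <<'E'
from h import *
ci=dict(np.load("pics/w2.npz")); im=cv2.imread("pics/w2.png"); hsv=cv2.cvtColor(im,cv2.COLOR_BGR2HSV)
m=cv2.inRange(hsv,(85,20,20),(125,140,220)); roi=np.zeros_like(m); roi[150:360,255:385]=1
m=m*roi; L=[];Rr=[]
for v in range(190,340):
    x=np.flatnonzero(m[v]); 
    if len(x)>20: L.append((x[0],v));Rr.append((x[-1]+1,v))
for nm,e in(("L",L),("R",Rr)):
    P=ray(ci,e,0.010); k=np.polyfit(P[:,0],P[:,1],1); res=P[:,1]-np.polyval(k,P[:,0]); g=abs(res)<.0015;k=np.polyfit(P[g,0],P[g,1],1)
    print(nm,k, np.polyval(k,.55),g.sum(),len(g))
col=np.flatnonzero(m[:,300:340].sum(1)>20*255/255); print("rows",[np.flatnonzero(m[:,c])[[0,-1]].tolist() for c in(275,285,355,365)])
for v in (157,350): print(ray(ci,[(319,v)],.01))
m=(cv2.inRange(hsv,(0,150,80),(6,255,255))|cv2.inRange(hsv,(172,150,80),(180,255,255)))*roi
r=cv2.minAreaRect(big(m)[0]); print("bar",r,ray(ci,cv2.boxPoints(r),0.053).round(4))
# light rails
cv2.imwrite("pics/w2c.png",cv2.resize(im[230:365,255:385],None,fx=4.4,fy=4.4,interpolation=cv2.INTER_CUBIC))
E
```

```text
L [0.00042969 0.06129013] 0.06152646322006952 150 150
R [-0.00173692  0.14408663] 0.14313132517648672 150 150
rows [[158, 349], [158, 349], [159, 349], [159, 348]]
[[0.46925125 0.10157616 0.01      ]]
[[0.63219129 0.10165734 0.01      ]]
bar ((319.0, 289.5), (13.0, 46.0), 90.0) [[0.5492 0.0862 0.053 ]
 [0.5491 0.1175 0.053 ]
 [0.5589 0.1177 0.053 ]
 [0.559  0.086  0.053 ]]
```

View pics/w2c.png

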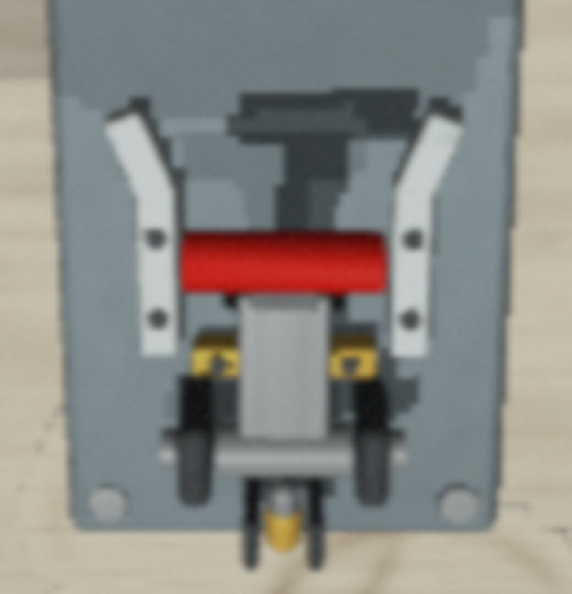

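The crop shows the bar, rails and brass stop, with yaw ≈ 0. That puts the holder origin at about (0.554, 0.102), and the bar, at (0.554, 0.102), agrees. Now I descend to pinch the bar.

Emit:
move_arm --deltas "55 0 33.5 0 0 0 0;55 0 33.5 40 0 0 0;55 0 33.5 75 0 0 0;55 0 33.5 95 0 0 0;55 0 33.5 107 0 0 0;55 0 33.5 107 0 0 0;55 0 33.5 107 0 0 0"

```text
t: 3.12
position: [0.5552, 0.102, 0.0349]
ee_rot: [0.001, 0.707, 0.707, 0.001]
contact_force: [0.5, 0.3, -0.0]
grip_width: 0.0549
```

```bash
python3 - <<'E'
from h import *
s=observe();print(s["t"],s["position"],s["ee_rot"],s["contact_force"])
p,d=snapshot("wrist");cv2.imwrite("pics/w3.png",p[:,:,::-1])
E
```

```text
3.125 [0.5552192  0.10198703 0.03492925] [0.00098937 0.70677345 0.70743869 0.00090071] [ 0.4806822   0.26352553 -0.02209296]
```

View pics/w3.png

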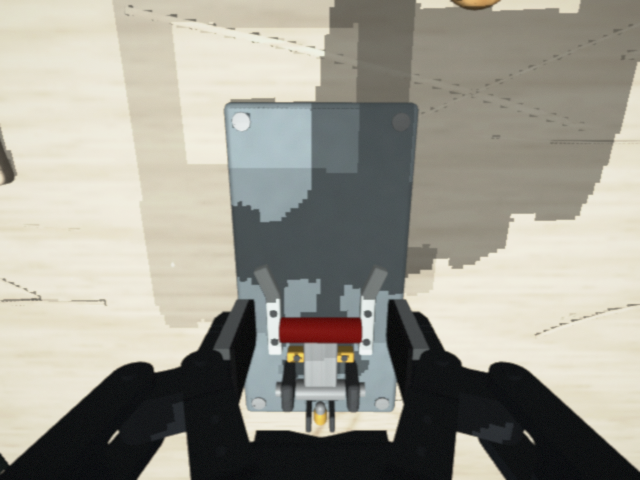

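The bar sits centred between the pads at (320,330), so I close on it.

Emit:
move_arm --deltas "38 0 0 0 0 0 0;26 0 0 0 0 0 0;26 0 0 0 0 0 0;26 0 0 0 0 0 0;26 0 0 0 0 0 0"

```text
t: 3.8
position: [0.5545, 0.1018, 0.0343]
ee_rot: [0.0, 0.707, 0.707, 0.0]
contact_force: [-2.6, -1.3, 5.0]
grip_width: 0.0298
```

Emit:
move_arm --deltas "26 0 1.4 -2.5 0 0 0;26 0 2.8 -4.9 0 0 0;26 0 6.2 -9.4 0 0 0;26 0 9.9 -13.6 0 0 0;26 0 14.1 -17.4 0 0 0"

```text
t: 4.42
position: [0.5672, 0.1018, 0.0502]
ee_rot: [-0.001, 0.707, 0.707, -0.001]
contact_force: [-1.1, -3.0, -8.2]
grip_width: 0.0297
```

Emit:
move_arm --deltas "26 0 4.5 -3.4 0 0 0;26 0 9.3 -6.3 0 0 0;26 0 14.4 -8.7 0 0 0;26 0 19.7 -10.6 0 0 0;26 0 25.2 -11.9 0 0 0;26 0 30.8 -12.7 0 0 0;26 0 36.4 -13 0 0 0;26 0 40.3 -12.8 0 0 0;26 0 40.3 -12.8 0 0 0"

```text
t: 5.55
position: [0.61, 0.1018, 0.0648]
ee_rot: [0.001, 0.707, 0.707, 0.001]
contact_force: [-2.0, -4.7, 6.1]
grip_width: 0.029
```

```bash
python3 - <<'E'
from h import *
s=observe();print(s["t"],s["position"],s["ee_rot"],s["contact_force"])
p,d=snapshot("wrist");cv2.imwrite("pics/w4.png",p[:,:,::-1])
E
```

```text
5.55 [0.61002278 0.10180754 0.0648325 ] [0.00115402 0.70696616 0.70724569 0.00101982] [-2.02242354 -4.67819208  6.07316268]
```

View pics/w4.png

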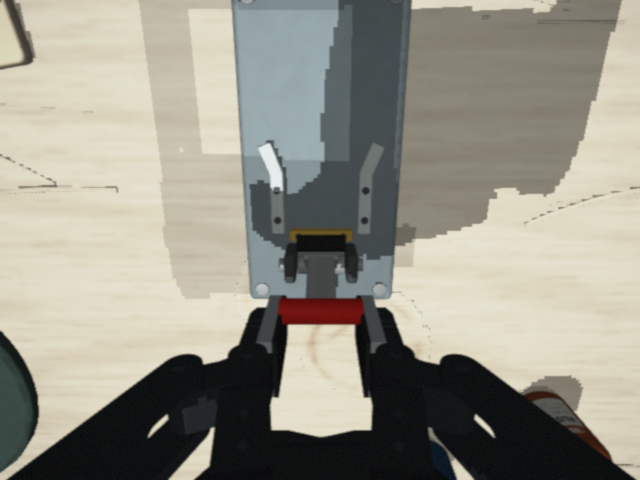

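The clip stands open, with the bar still pinched at (321,312). I release it and rise.

Emit:
move_arm --deltas "45 0 0 0 0 0 0;50 0 0 0 0 0 0;50 0 0 -20 0 0 0;50 0 0 -50 0 0 0;50 0 -60 -90 0 0 0;50 0 -80 -110 0 0 0;50 0 -80 -110 0 0 0"

```text
t: 6.48
position: [0.5289, 0.1024, 0.1773]
ee_rot: [0.002, 0.707, 0.708, 0.002]
contact_force: [-0.3, -0.6, -0.5]
grip_width: 0.05
```

```bash
python3 - <<'E'
from h import *
s=observe();print(s["t"],s["position"],s["ee_rot"],s["contact_force"])
np.savez("pics/w5.npz",**{k:camera_info("wrist")[k] for k in("intrinsics","extrinsics")})
p,d=snapshot("wrist");np.save("pics/w5d.npy",d);cv2.imwrite("pics/w5.png",p[:,:,::-1])
E
```

```text
6.475 [0.52890099 0.10241535 0.17726913] [0.0020212  0.70659653 0.70761062 0.00211343] [-0.34583023 -0.62356558 -0.51188478]
```

View pics/w5.png

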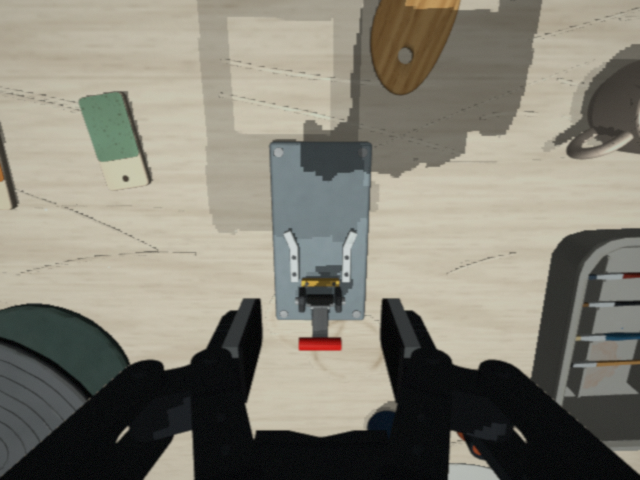

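The clip stays open on its own, with the red bar at (320,344). The brass stop shows at (320,283) and the rails at x=295 and 346. Next I measure the stop face and the rail middle.

```bash
python3 - <<'E'
from h import *
ci=dict(np.load("pics/w5.npz")); im=cv2.imread("pics/w5.png"); hsv=cv2.cvtColor(im,cv2.COLOR_BGR2HSV)
roi=np.zeros(im.shape[:2],np.uint8); roi[225:300,285:360]=1
m=cv2.inRange(hsv,(18,100,60),(32,255,255))*roi
x,y,w,h=cv2.boundingRect(big(m)[0]); print("brass",x,y,w,h)
for z in(.010,.017): print(z,ray(ci,[(x,y),(x+w,y)],z).round(4))
m=cv2.inRange(hsv,(0,0,150),(180,40,255))*roi
for c in big(m)[:2]:
    b=cv2.boundingRect(c); print("rail",b, ray(ci,[(b[0],b[1]),(b[0]+b[2],b[1]+b[3])],.016).round(4))
for v in (255,262,268,275):
    x=np.flatnonzero(m[v]); l=x[x<320];r=x[x>320]
    if len(l)and len(r): print(v,ray(ci,[(l[0],v),(l[-1]+1,v),(r[0],v),(r[-1]+1,v)],.016)[:,:2].round(4).tolist())
cv2.imwrite("pics/w5c.png",cv2.resize(im[220:330,265:375],None,fx=5,fy=5,interpolation=cv2.INTER_CUBIC))
E
```

```text
brass 301 278 39 9
0.01 [[0.5896 0.0846 0.01  ]
 [0.5895 0.12   0.01  ]]
0.017 [[0.5864 0.085  0.017 ]
 [0.5864 0.1196 0.017 ]]
rail (299, 237, 42, 34) [[0.5485 0.0838 0.016 ]
 [0.5801 0.1204 0.016 ]]
rail (285, 232, 15, 58) [[0.544  0.0719 0.016 ]
 [0.5987 0.0838 0.016 ]]
255 [[0.565, 0.0713], [0.565, 0.1018], [0.565, 0.1027], [0.5649, 0.1341]]
262 [[0.5716, 0.0711], [0.5715, 0.1018], [0.5715, 0.1027], [0.5715, 0.1325]]
268 [[0.5773, 0.0709], [0.5772, 0.0948], [0.5772, 0.1221], [0.5772, 0.1371]]
275 [[0.584, 0.0725], [0.584, 0.0823], [0.5839, 0.1213], [0.5839, 0.132]]
```

View pics/w5c.png

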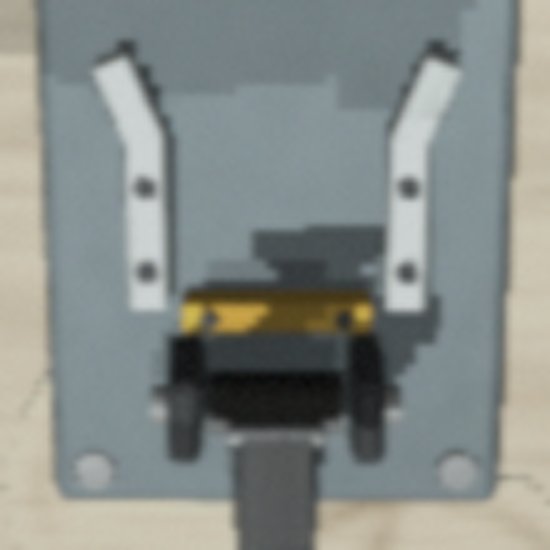

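Emit:
move_arm --deltas "50 -40 -12 0 0 0 0;50 -80 -25 0 0 0 0;50 -120 -37 0 0 0 0;50 -160 -50 0 0 0 0;50 -200 -60 0 0 0 0;50 -240 -70 0 0 0 0;50 -280 -75 0 0 0 0;50 -320 -75 0 0 0 0;50 -360 -75 0 0 0 0;50 -384 -75 0 0 0 0;50 -384 -75 0 0 0 0;50 -384 -75 0 0 0 0"

```text
t: 8.02
position: [0.4537, -0.2811, 0.173]
ee_rot: [-0.001, 0.707, 0.708, 0.0]
contact_force: [0.6, 0.7, -0.1]
grip_width: 0.05
```

```bash
python3 - <<'E'
from h import *
s=observe();print(s["t"],s["position"],s["ee_rot"],s["contact_force"])
np.savez("pics/w6.npz",**{k:camera_info("wrist")[k] for k in("intrinsics","extrinsics")})
p,d=snapshot("wrist");np.save("pics/w6d.npy",d);cv2.imwrite("pics/w6.png",p[:,:,::-1])
E
```

```text
8.025 [ 0.4536819  -0.28108628  0.17300363] [-7.08280218e-04  7.06696215e-01  7.07516721e-01  2.18741273e-04] [ 0.6416804   0.67858213 -0.08849594]
```

View pics/w6.png

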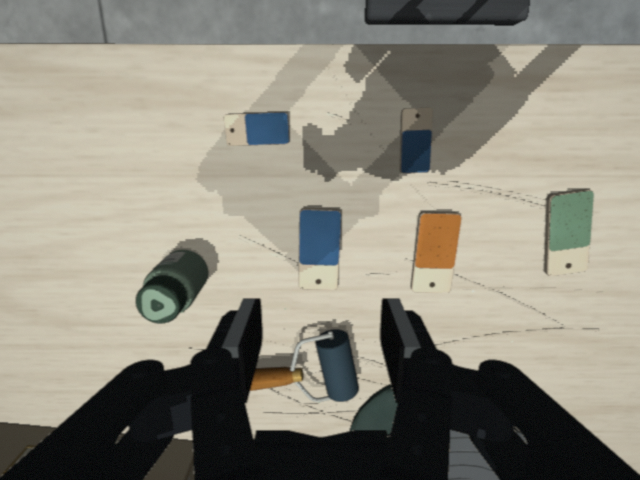

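The wrist view shows the blue tile centred at (320,248), bare end away from the robot (at row 278), with free room on both sides.

```bash
python3 - <<'E'
from h import *
ci=dict(np.load("pics/w6.npz")); im=cv2.imread("pics/w6.png"); hsv=cv2.cvtColor(im,cv2.COLOR_BGR2HSV)
roi=np.zeros(im.shape[:2],np.uint8); roi[195:300,285:355]=1
b=cv2.inRange(hsv,(95,100,40),(125,255,255))*roi
r=cv2.minAreaRect(big(b)[0]); print(r)
L=[];Q=[]
for v in range(212,260):
    x=np.flatnonzero(b[v]); L.append((x[0],v)); Q.append((x[-1]+1,v))
for e in(L,Q):
    P=ray(ci,e,.008); k=np.polyfit(P[:,0],P[:,1],1); print(k,np.polyval(k,[.40,.45,.5]).round(4))
ys=np.flatnonzero(b[:,310:330].sum(1)); print("glaze x", ray(ci,[(320,ys[0]),(320,ys[-1]+1)],.008).round(4))
print(hsv[283,310],hsv[295,310], hsv[280,350]); print(im[284:300,310].tolist())
E
```

```text
((319.274658203125, 237.08425903320312), (39.34339904785156, 53.37081527709961), 2.12109637260437)
[-0.04472209 -0.27737055] [-0.2953 -0.2975 -0.2997]
[-0.02973097 -0.25075984] [-0.2627 -0.2641 -0.2656]
glaze x [[ 0.4502 -0.2815  0.008 ]
 [ 0.4995 -0.2815  0.008 ]]
[ 25  38 212] [ 23  34 211] [ 22  33 209]
[[180, 206, 212], [179, 205, 212], [179, 204, 212], [178, 205, 211], [173, 198, 206], [161, 183, 192], [168, 189, 198], [173, 194, 202], [178, 198, 206], [181, 200, 209], [183, 204, 211], [183, 204, 211], [184, 204, 211], [182, 202, 210], [182, 203, 209], [184, 204, 211]]
```

Emit:
move_arm --deltas "50 0 9.5 40 0 0 1;50 0 9.5 80 0 0 2.1;50 0 9.5 120 0 0 2.1;50 0 9.5 145 0 0 2.1;50 0 9.5 145 0 0 2.1;50 0 9.5 145 0 0 2.1"

```text
t: 8.82
position: [0.464, -0.282, 0.0297]
ee_rot: [0.001, 0.719, 0.695, 0.0]
contact_force: [-0.1, 0.6, 0.2]
grip_width: 0.0501
```

```bash
python3 - <<'E'
from h import *
s=observe();print(s["t"],s["position"],s["ee_rot"],s["contact_force"])
np.savez("pics/w7.npz",**{k:camera_info("wrist")[k] for k in("intrinsics","extrinsics")})
p,d=snapshot("wrist");cv2.imwrite("pics/w7.png",p[:,:,::-1])
E
```

```text
8.825 [ 0.46401134 -0.28203488  0.02965448] [7.39151512e-04 7.19323677e-01 6.94674671e-01 4.86995942e-05] [-0.13256775  0.62473476  0.20058747]
```

View pics/w7.png

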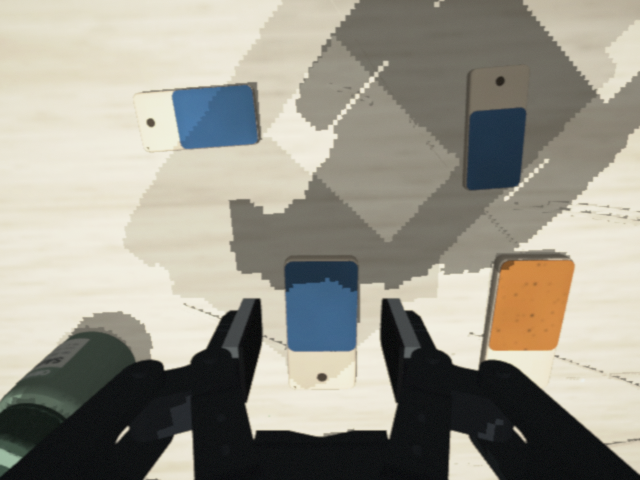

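The tile is square to the jaws and centred, at (321,320). I descend and close.

Emit:
move_arm --deltas "50 0 0 12 0 0 0;50 0 0 22 0 0 0;50 0 0 26 0 0 0;50 0 0 26.5 0 0 0;50 0 0 26.5 0 0 0"

```text
t: 9.5
position: [0.4632, -0.2822, 0.002]
ee_rot: [0.0, 0.72, 0.694, -0.0]
contact_force: [0.1, 0.0, 0.1]
grip_width: 0.0501
```

Emit:
move_arm --deltas "42 0 0 0 0 0 0;32 0 0 0 0 0 0;32 0 0 0 0 0 0;32 0 0 0 0 0 0;32 0 0 0 0 0 0"

```text
t: 10.12
position: [0.4635, -0.2824, 0.0027]
ee_rot: [0.0, 0.72, 0.694, -0.0]
contact_force: [-0.9, 1.5, 6.3]
grip_width: 0.0334
```

Emit:
move_arm --deltas "32 0 0 -10 0 0 0;32 0 0 -35 0 0 0;32 0 0 -60 0 0 0;32 40 -1 -60 0 0 0;32 80 -2 -60 0 0 -1;32 120 -3 -60 0 0 -2.1;32 160 -4 -60 0 0 -2.1;32 200 -5 -60 0 0 -2.1;32 240 -6 -60 0 0 -2.1;32 280 -7 -60 0 0 -2.1;32 320 -8 -60 0 0 -2.1;32 360 -9 -60 0 0 -2.1;32 384 -9 -60 0 0 -2.1;32 384 -9 -60 0 0 -2.1;32 384 -9 -60 0 0 -2.1"

```text
t: 12.0
position: [0.4681, 0.1015, 0.0622]
ee_rot: [0.0, 0.707, 0.707, 0.0]
contact_force: [-0.4, 0.5, -1.0]
grip_width: 0.0333
```

```bash
python3 - <<'E'
from h import *
s=observe();print(s["t"],s["position"],s["ee_rot"],s["contact_force"])
np.savez("pics/w8.npz",**{k:camera_info("wrist")[k] for k in("intrinsics","extrinsics")})
p,d=snapshot("wrist");cv2.imwrite("pics/w8.png",p[:,:,::-1])
p,d=snapshot("scene");cv2.imwrite("pics/s8.png",cv2.resize(p[150:300,180:380,::-1],None,fx=4,fy=4))
E
```

```text
12.0 [0.46808893 0.10148934 0.06224395] [2.39285033e-04 7.06760201e-01 7.07453151e-01 1.64953863e-05] [-0.42611673  0.47164229 -1.02765449]
```

View pics/w8.png

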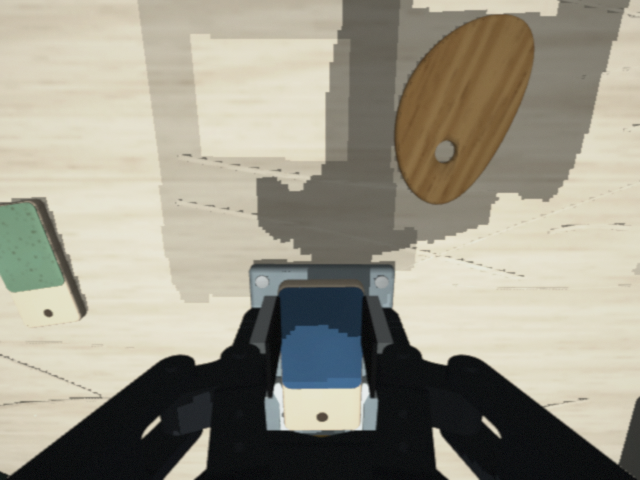

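View pics/s8.png

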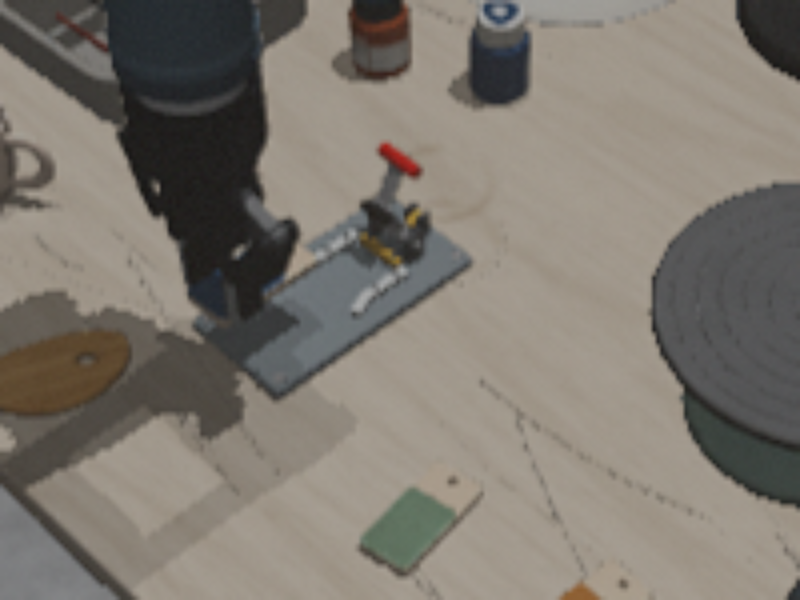

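The tile is held level and centred (about 321) in the jaws, and the clip is open. I lower it to just above the plate in front of the flares.

Emit:
move_arm --deltas "32 0.4 0 15 0 0 0;32 0.4 0 30 0 0 0;32 0.4 0 42 0 0 0;32 0.4 0 48 0 0 0;32 0.4 0 48 0 0 0;32 0.4 0 48 0 0 0"

```text
t: 12.85
position: [0.4682, 0.1024, 0.014]
ee_rot: [0.0, 0.707, 0.707, 0.0]
contact_force: [-0.0, 0.7, -0.2]
grip_width: 0.0334
```

```bash
python3 - <<'E'
from h import *
s=observe();print(s["t"],s["position"],s["ee_rot"],s["contact_force"])
np.savez("pics/w9.npz",**{k:camera_info("wrist")[k] for k in("intrinsics","extrinsics")})
p,d=snapshot("wrist");cv2.imwrite("pics/w9.png",p[:,:,::-1])
p,d=snapshot("scene");cv2.imwrite("pics/s9.png",cv2.resize(p[150:300,180:380,::-1],None,fx=4,fy=4,interpolation=cv2.INTER_CUBIC))
E
```

```text
12.85 [0.4681534  0.10236456 0.01397062] [1.06291188e-04 7.06805992e-01 7.07407428e-01 9.47599840e-05] [-0.00794663  0.65327611 -0.20018398]
```

View pics/w9.png

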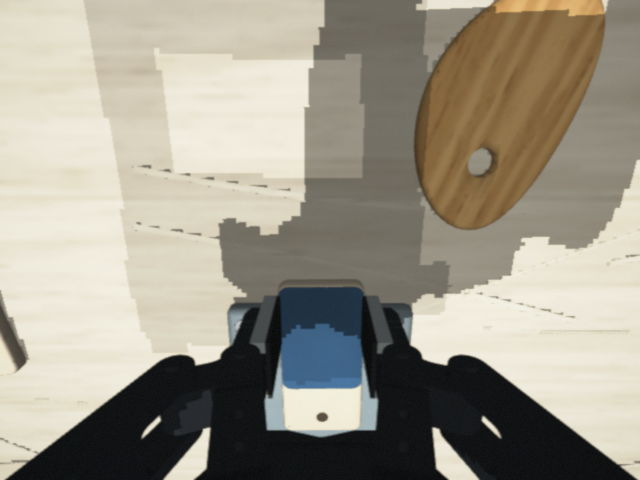

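View pics/s9.png

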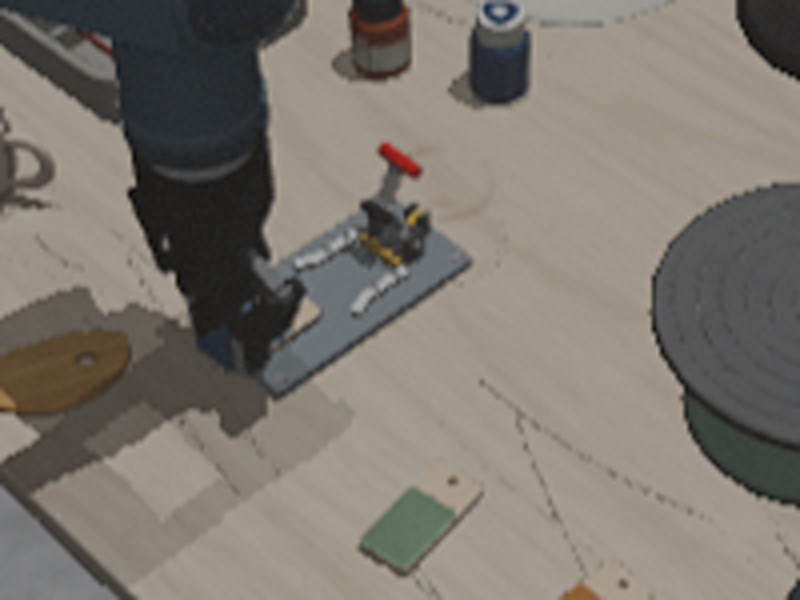

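The tile is on the plate's centre line: plate edges at 228 and 412 give a middle of 320, and the tile is at 321. I slide it in, stopping short of the stop.

Emit:
move_arm --deltas "32 0 8 0 0 0 0;32 0 16 0 0 0 0;32 0 22 0 0 0 0;32 0 28 0.5 0 0 0;32 0 34 0.5 0 0 0;32 0 39 0.5 0 0 0;32 0 44 0.5 0 0 0;32 0 49 0.5 0 0 0;32 0 52 0.5 0 0 0;32 0 52 0.5 0 0 0"

```text
t: 14.2
position: [0.5201, 0.1024, 0.0135]
ee_rot: [0.0, 0.707, 0.707, -0.0]
contact_force: [-0.4, 0.0, 0.0]
grip_width: 0.0334
```

No rail contact. Next I feel for the stop in small steps.

Emit:
move_arm --deltas "32 0 1 0.3 0 0 0;32 0 2 0.3 0 0 0;32 0 2.5 0.3 0 0 0;32 0 2.5 0.3 0 0 0"

```text
t: 14.7
position: [0.5225, 0.1024, 0.0132]
ee_rot: [0.0, 0.707, 0.707, 0.0]
contact_force: [-0.1, 0.3, 0.0]
grip_width: 0.0335
```

```bash
python3 - <<'E'
from h import *
s=observe();print(s["t"],s["position"],s["contact_force"],s["joint_efforts"].round(2))
p,d=snapshot("wrist");cv2.imwrite("pics/w10.png",p[:,:,::-1])
p,d=snapshot("scene");cv2.imwrite("pics/s10.png",cv2.resize(p[170:270,230:330,::-1],None,fx=6,fy=6,interpolation=cv2.INTER_CUBIC))
E
```

```text
14.7 [0.52249301 0.10240925 0.01323572] [-0.07636388  0.34200291  0.03047798] [-1.000e-02 -4.565e+01 -2.571e+01 -0.000e+00 -1.000e-02  0.000e+00]
```

View pics/s10.png

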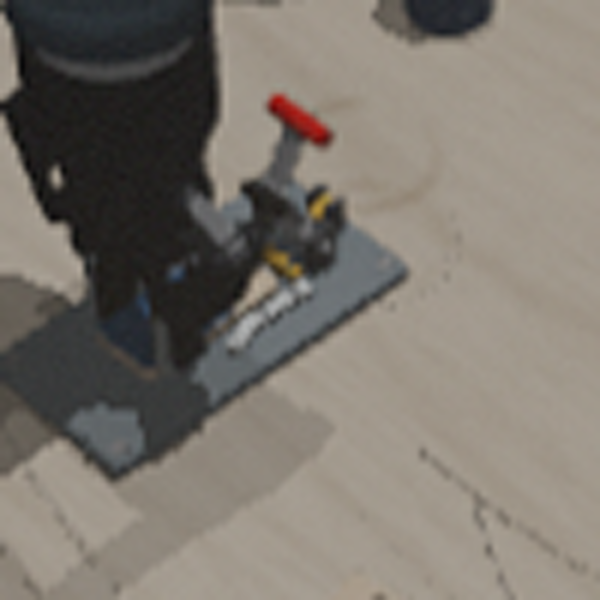

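The tile is in the rails and close to the stop. I continue in small steps.

Emit:
move_arm --deltas "32 0 0.5 0.2 0 0 0;32 0 1 0.4 0 0 0;32 0 1.5 0.4 0 0 0;32 0 1.5 0.4 0 0 0"

```text
t: 15.3
position: [0.5241, 0.1024, 0.0128]
ee_rot: [0.0, 0.707, 0.707, 0.0]
contact_force: [-0.1, -0.2, -1.1]
grip_width: 0.0333
```

Emit:
move_arm --deltas "32 0 0.5 0 0 0 0;32 0 1 0 0 0 0;32 0 1 0 0 0 0"

```text
t: 15.68
position: [0.5251, 0.1024, 0.0128]
ee_rot: [0.0, 0.707, 0.707, 0.0]
contact_force: [-0.9, -0.1, -0.7]
grip_width: 0.0336
```

Emit:
move_arm --deltas "32 0 0.5 0 0 0 0;32 0 1 0 0 0 0;32 0 1 0 0 0 0"

```text
t: 16.05
position: [0.5261, 0.1024, 0.0128]
ee_rot: [0.0, 0.707, 0.707, 0.0]
contact_force: [0.7, -1.2, 0.3]
grip_width: 0.0332
```

Emit:
move_arm --deltas "32 0 0.5 0 0 0 0;32 0 1 0 0 0 0;32 0 1 0 0 0 0"

```text
t: 16.42
position: [0.527, 0.1024, 0.0128]
ee_rot: [0.0, 0.707, 0.707, 0.0]
contact_force: [-0.3, 0.4, -1.3]
grip_width: 0.0335
```

Emit:
move_arm --deltas "32 0 0.5 0 0 0 0;32 0 0.8 0 0 0 0;32 0 0.8 0 0 0 0"

```text
t: 16.8
position: [0.5278, 0.1024, 0.0128]
ee_rot: [0.0, 0.707, 0.707, 0.0]
contact_force: [-0.2, 0.6, -0.0]
grip_width: 0.0334
```

```bash
python3 - <<'E'
from h import *
s=observe();print(s["t"],s["position"],s["contact_force"])
np.savez("pics/w11.npz",**{k:camera_info("wrist")[k] for k in("intrinsics","extrinsics")})
p,d=snapshot("wrist");cv2.imwrite("pics/w11.png",p[:,:,::-1])
p,d=snapshot("scene");cv2.imwrite("pics/s11.png",cv2.resize(p[170:270,230:330,::-1],None,fx=6,fy=6,interpolation=cv2.INTER_CUBIC))
E
```

```text
16.8 [0.5278264  0.10240886 0.01279073] [-0.15390256  0.5553054  -0.00987527]
```

View pics/w11.png

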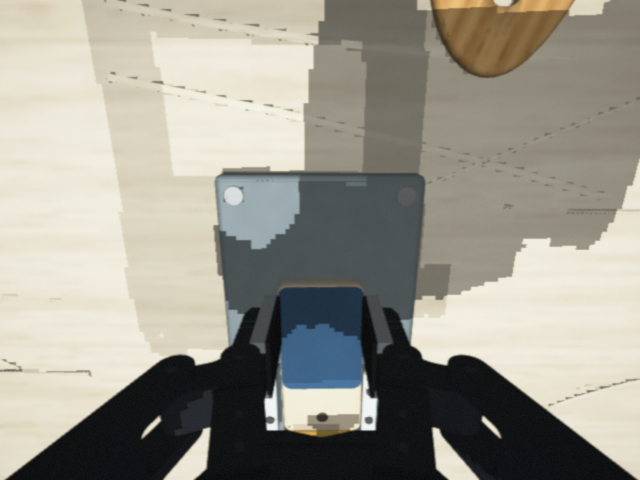

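View pics/s11.png

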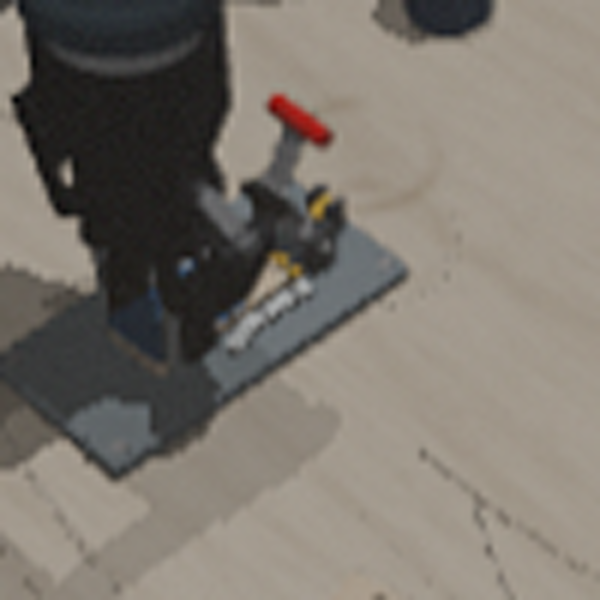

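```bash
python3 - <<'E'
from h import *
for n in("w9","w11"):
    ci=dict(np.load(f"pics/{n}.npz")); im=cv2.imread(f"pics/{n}.png"); hsv=cv2.cvtColor(im,cv2.COLOR_BGR2HSV)
    print(n,[hsv[v,320].tolist() for v in range(278,292)])
    for v in(279,283,287): print(v,ray(ci,[(320,v)],.018).round(4))
    # glaze/bare boundary and bare end
    print([ (v,im[v,300].tolist()) for v in range(422,440,2)]); print(ray(ci,[(320,388),(320,430)],.018).round(4))
E
```

```text
w9 [[23, 29, 113], [23, 41, 99], [19, 49, 88], [17, 46, 89], [23, 45, 91], [21, 50, 96], [20, 45, 101], [20, 46, 112], [21, 38, 108], [107, 25, 71], [105, 131, 66], [105, 128, 68], [105, 139, 66], [104, 141, 65]]
279 [[0.4517 0.1023 0.018 ]]
283 [[0.4535 0.1023 0.018 ]]
287 [[0.4553 0.1023 0.018 ]]
[(422, [215, 236, 241]), (424, [214, 235, 240]), (426, [214, 235, 241]), (428, [212, 234, 240]), (430, [191, 200, 196]), (432, [142, 137, 124]), (434, [25, 24, 21]), (436, [20, 20, 17]), (438, [20, 21, 19])]
[[0.5054 0.1023 0.018 ]
 [0.5295 0.1023 0.018 ]]
w11 [[94, 21, 84], [25, 19, 82], [23, 39, 85], [19, 40, 89], [19, 47, 92], [18, 46, 95], [20, 50, 103], [20, 48, 112], [19, 38, 108], [103, 31, 73], [104, 120, 66], [104, 139, 66], [105, 135, 66], [103, 141, 65]]
279 [[0.5108 0.1023 0.018 ]]
283 [[0.5126 0.1023 0.018 ]]
287 [[0.5144 0.1023 0.018 ]]
[(422, [214, 235, 240]), (424, [192, 220, 228]), (426, [184, 211, 223]), (428, [182, 210, 222]), (430, [110, 152, 173]), (432, [58, 123, 151]), (434, [21, 22, 24]), (436, [23, 21, 23]), (438, [19, 19, 17])]
[[0.5641 0.1023 0.018 ]
 [0.5879 0.1023 0.018 ]]
```

The row-278 edge of the brass is the foot of its front face, because the camera sees the face. That puts the face at about x=0.589 rather than 0.586, so contact is imminent. I keep going in 0.5 mm steps.

Emit:
move_arm --deltas "32 0 0.5 0 0 0 0;32 0 0.5 0 0 0 0"

```text
t: 17.15
position: [0.528, 0.1024, 0.0127]
ee_rot: [-0.0, 0.707, 0.707, -0.0]
contact_force: [-1.9, -0.1, 1.3]
grip_width: 0.0335
```

Emit:
move_arm --deltas "32 0 0.5 0 0 0 0;32 0 0.5 0 0 0 0"

```text
t: 17.4
position: [0.528, 0.1024, 0.0127]
ee_rot: [-0.001, 0.707, 0.707, -0.001]
contact_force: [-4.4, 0.4, 4.0]
grip_width: 0.0333
```

Emit:
move_arm --deltas "32 0 0.5 0 0 0 0;32 0 0.5 0 0 0 0"

```text
t: 17.65
position: [0.5281, 0.1024, 0.0127]
ee_rot: [-0.001, 0.707, 0.707, -0.001]
contact_force: [-6.8, -0.4, 6.4]
grip_width: 0.0332
```

Emit:
move_arm --deltas "32 0 0.6 0.3 0 0 0;32 0 0.6 0.3 0 0 0;32 0 0.6 0.3 0 0 0"

```text
t: 18.02
position: [0.5281, 0.1024, 0.0127]
ee_rot: [-0.001, 0.707, 0.708, -0.001]
contact_force: [-10.4, -1.1, 12.1]
grip_width: 0.0331
```

```bash
python3 - <<'E'
from h import *
s=observe();print(s["t"],s["position"],s["contact_force"],s["ee_rot"])
p,d=snapshot("wrist");cv2.imwrite("pics/w12.png",p[:,:,::-1])
E
```

```text
18.025 [0.52811136 0.10243721 0.01265419] [-10.44260265  -1.05928967  12.1149822 ] [-0.00132333  0.7067064   0.70750422 -0.0014461 ]
```

View pics/w12.png

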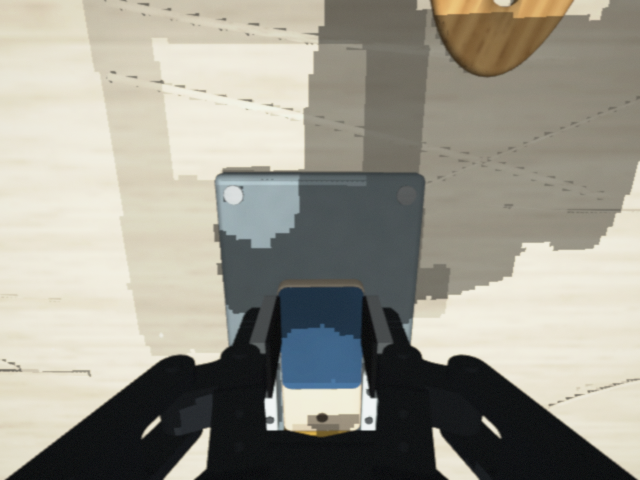

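The tile is pressed at 10 N against the stop and lies on the plate. I relax slightly, release and rise.

Emit:
move_arm --deltas "32 0 -1 -1 0 0 0;40 0 -1 -1 0 0 0;50 0 -1 -1 0 0 0;50 0 -1 -1 0 0 0;50 0 -1 -30 0 0 0;50 0 -1 -80 0 0 0;50 0 0 -130 0 0 0;50 0 0 -155 0 0 0;50 0 0 -155 0 0 0;50 0 0 -155 0 0 0"

```text
t: 19.32
position: [0.5292, 0.1024, 0.1664]
ee_rot: [-0.001, 0.707, 0.707, -0.0]
contact_force: [-0.5, 0.6, -1.0]
grip_width: 0.0499
```

```bash
python3 - <<'E'
from h import *
s=observe();print(s["t"],s["position"],s["contact_force"],s["ee_rot"])
ci=camera_info("wrist")
p,d=snapshot("wrist");im=p[:,:,::-1].copy();cv2.imwrite("pics/w13.png",im)
hsv=cv2.cvtColor(im,cv2.COLOR_BGR2HSV);b=cv2.inRange(hsv,(95,120,40),(125,255,255)); b[:100]=0;b[330:]=0;b[:,:265]=0;b[:,380:]=0
L=[];Q=[]
ys=np.flatnonzero(b.sum(1)>255*15)
for v in ys[3:-3]:
    x=np.flatnonzero(b[v]); L.append((x[0],v)); Q.append((x[-1]+1,v))
for e in(L,Q):
    P=ray(ci,e,.018); print(np.polyfit(P[:,0],P[:,1],1),P[:,1].mean())
print(ray(ci,[(320,ys[0]),(320,ys[-1]+1)],.018))
m=cv2.inRange(hsv,(0,150,80),(6,255,255))|cv2.inRange(hsv,(172,150,80),(180,255,255)); m[:,:260]=0;m[:,380:]=0
r=cv2.minAreaRect(big(m)[0]);print("bar",r,ray(ci,[r[0]],.083))
cv2.imwrite("pics/w13c.png",cv2.resize(im[130:370,240:400],None,fx=2.5,fy=2.5,interpolation=cv2.INTER_CUBIC))
E
```

```text
19.325 [0.52922502 0.10241294 0.1663697 ] [-0.47204089  0.56269907 -0.96930149] [-5.29396268e-04  7.06838988e-01  7.07374107e-01 -4.87035073e-04]
[0.00065369 0.08591914] 0.08627083735954645
[-0.01057547  0.12561943] 0.11992994352372298
[[0.51496712 0.10181962 0.018     ]
 [0.56274447 0.10180538 0.018     ]]
bar ((319.5, 353.5), (11.0, 43.0), 90.0) [[0.60954516 0.10165913 0.083     ]]
```

View pics/w13c.png

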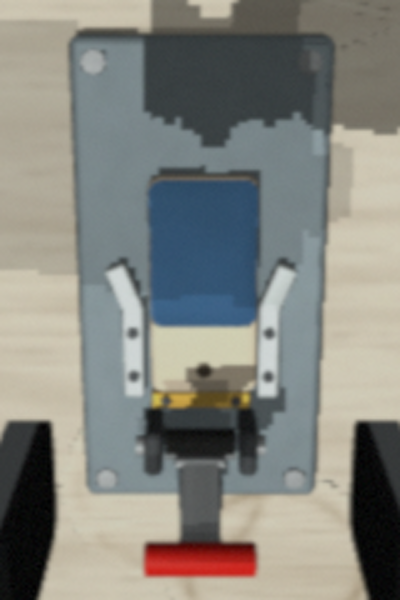

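The tile is seated square against the brass, and the clip is open with its bar at x≈0.6095. Now I pinch the bar.

Emit:
move_arm --deltas "50 -0.4 30 0 0 0 0;50 -0.4 60 0 0 0 0;50 -0.4 80 0 0 0 0;50 -0.4 80.5 30 0 0 0;50 -0.4 80.5 65 0 0 0;50 -0.4 80.5 90 0 0 0;50 -0.4 80.5 102 0 0 0;50 -0.4 80.5 102 0 0 0;50 -0.4 80.5 102 0 0 0"

```text
t: 20.5
position: [0.6111, 0.1021, 0.0664]
ee_rot: [0.001, 0.707, 0.707, 0.001]
contact_force: [0.4, -0.7, 0.4]
grip_width: 0.0501
```

```bash
python3 - <<'E'
from h import *
s=observe();print(s["t"],s["position"],s["contact_force"],s["ee_rot"])
p,d=snapshot("wrist");cv2.imwrite("pics/w14.png",p[:,:,::-1])
E
```

```text
20.5 [0.61110452 0.10205797 0.06639024] [ 0.35120954 -0.72073272  0.40522147] [5.36813359e-04 7.06825576e-01 7.07387492e-01 5.04213157e-04]
```

View pics/w14.png

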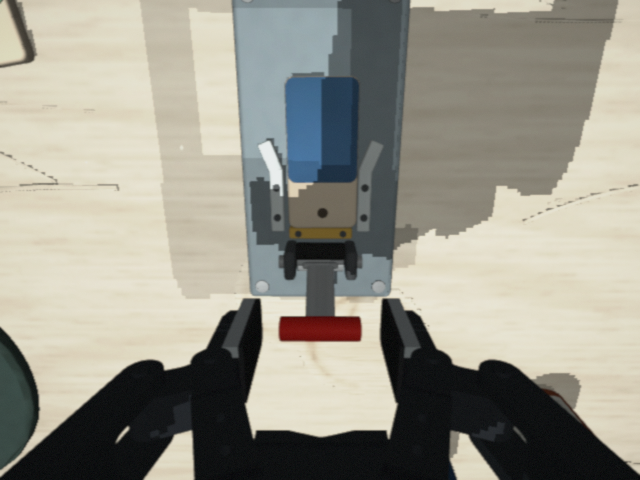

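The bar is centred between the pads at (320,328). I close on it.

Emit:
move_arm --deltas "40 0 -0.5 1.5 0 0 0;26 0 -0.5 1.5 0 0 0;26 0 -0.5 1.5 0 0 0;26 0 -0.5 1.5 0 0 0;26 0 -0.5 1.5 0 0 0"

```text
t: 21.18
position: [0.6104, 0.1017, 0.0651]
ee_rot: [0.001, 0.707, 0.707, 0.0]
contact_force: [-2.5, -2.0, 6.6]
grip_width: 0.0298
```

Emit:
move_arm --deltas "26 0 -2.8 -0.3 0 0 0;26 0 -5.5 -0.4 0 0 0;26 0 -11.1 -0.1 0 0 0;26 0 -16.7 0.7 0 0 0;26 0 -22.2 2 0 0 0;26 0 -27.5 3.9 0 0 0;26 0 -30 5 0 0 0;26 0 -30 5 0 0 0"

```text
t: 22.18
position: [0.5819, 0.1018, 0.0612]
ee_rot: [0.002, 0.707, 0.708, 0.002]
contact_force: [2.1, -1.9, 11.3]
grip_width: 0.0296
```

Emit:
move_arm --deltas "26 0 -2.6 0.8 0 0 0;26 0 -5 2.2 0 0 0;26 0 -7.4 3.7 0 0 0;26 0 -9.7 5.4 0 0 0;26 0 -11.9 7.1 0 0 0;26 0 -14 9 0 0 0;26 0 -16.1 10.9 0 0 0;26 0 -16.1 10.9 0 0 0"

```text
t: 23.18
position: [0.5633, 0.1018, 0.0493]
ee_rot: [0.0, 0.707, 0.708, -0.0]
contact_force: [-5.5, -2.7, 13.8]
grip_width: 0.0298
```

```bash
python3 - <<'E'
from h import *
s=observe();print(s["t"],s["position"],s["contact_force"],s["ee_rot"])
p,d=snapshot("wrist");cv2.imwrite("pics/w15.png",p[:,:,::-1])
E
```

```text
23.175 [0.56330572 0.10179045 0.04927207] [-5.51562554 -2.70605595 13.83033858] [ 2.55780558e-05  7.06707779e-01  7.07505407e-01 -4.62124919e-04]
```

View pics/w15.png

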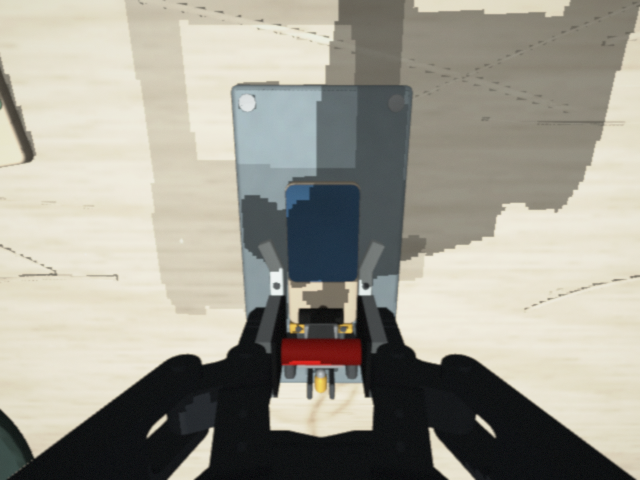

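Emit:
move_arm --deltas "26 0 -1.6 0.8 0 0 0;26 0 -2.6 2 0 0 0;26 0 -3.5 3 0 0 0;26 0 -4.3 4.1 0 0 0;26 0 -5.2 5.2 0 0 0;26 0 -5.2 5.2 0 0 0"

```text
t: 23.98
position: [0.5574, 0.1019, 0.0432]
ee_rot: [-0.001, 0.707, 0.707, -0.001]
contact_force: [-4.8, -2.7, 9.3]
grip_width: 0.0298
```

Emit:
move_arm --deltas "26 0 -0.4 0.9 0 0 0;26 0 -0.8 1.8 0 0 0;26 0 -1.2 2.6 0 0 0;26 0 -1.2 2.6 0 0 0"

```text
t: 24.48
position: [0.5553, 0.1019, 0.0404]
ee_rot: [-0.001, 0.707, 0.708, -0.002]
contact_force: [-6.6, -3.2, 10.8]
grip_width: 0.0296
```

```bash
python3 - <<'E'
from h import *
s=observe();print(s["t"],s["position"],s["contact_force"],s["ee_rot"])
p,d=snapshot("wrist");cv2.imwrite("pics/w16.png",p[:,:,::-1])
E
```

```text
24.475 [0.55531114 0.10190217 0.04036133] [-6.5506989  -3.19735677 10.75188344] [-0.0013417   0.70669906  0.70751115 -0.00161756]
```

View pics/w16.png

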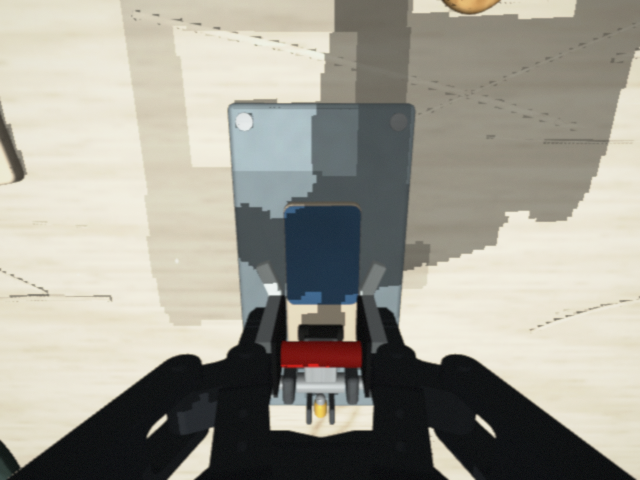

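θ is about 0.1, well below the snap range. I release and rise.

Emit:
move_arm --deltas "36 0 0 0 0 0 0;50 0 0 0 0 0 0;50 0 0 0 0 0 0;50 0 0 -30 0 0 0;50 0 -15 -70 0 0 0;50 0 -25 -120 0 0 0;50 0 -25 -130 0 0 0;50 0 -25 -130 0 0 0"

```text
t: 25.52
position: [0.5328, 0.1021, 0.1707]
ee_rot: [0.001, 0.707, 0.707, 0.001]
contact_force: [-0.2, -0.7, -1.2]
grip_width: 0.0499
```

```bash
python3 - <<'E'
from h import *
s=observe();print(s["t"],s["position"],s["contact_force"])
ci=camera_info("wrist")
p,d=snapshot("wrist");im=p[:,:,::-1].copy();cv2.imwrite("pics/w17.png",im)
hsv=cv2.cvtColor(im,cv2.COLOR_BGR2HSV);b=cv2.inRange(hsv,(95,120,40),(125,255,255)); b[:100]=0;b[350:]=0;b[:,:265]=0;b[:,380:]=0
ys=np.flatnonzero(b.sum(1)>255*15);L=[];Q=[]
for v in ys[3:-3]:
    x=np.flatnonzero(b[v]); L.append((x[0],v)); Q.append((x[-1]+1,v))
for e in(L,Q):
    P=ray(ci,e,.018); print(np.polyfit(P[:,0],P[:,1],1),P[:,1].mean())
print(ray(ci,[(320,ys[0]),(320,ys[-1]+1)],.018))
m=cv2.inRange(hsv,(0,150,80),(6,255,255))|cv2.inRange(hsv,(172,150,80),(180,255,255)); m[:,:260]=0;m[:,380:]=0
r=cv2.minAreaRect(big(m)[0]);K=ci["intrinsics"];dd=np.median(d[int(r[0][1])-1:int(r[0][1])+2,310:330]);print("bar",r,dd)
E=ci["extrinsics"];pc=np.array([(r[0][0]-K[0,2])/K[0,0],(r[0][1]-K[1,2])/K[1,1],1])*dd;print("bar top pt",E[:3,:3].T@(pc-E[:3,3]))
cv2.imwrite("pics/w17c.png",cv2.resize(im[130:370,240:400],None,fx=2.5,fy=2.5,interpolation=cv2.INTER_CUBIC))
p,d=snapshot("scene");cv2.imwrite("pics/s17.png",cv2.resize(p[170:270,230:330,::-1],None,fx=6,fy=6,interpolation=cv2.INTER_CUBIC))
E
```

```text
25.525 [0.53278506 0.10207018 0.17069124] [-0.24584178 -0.67762356 -1.22901291]
[0.01295485 0.07929128] 0.08626296170762028
[-0.02200994  0.13178726] 0.11994320454333172
[[0.51498599 0.10147805 0.018     ]
 [0.56300982 0.10146848 0.018     ]]
bar ((320.0, 263.0), (12.0, 42.0), 90.0) 0.27420434
bar top pt [0.55558366 0.10161131 0.05918695]
```

View pics/w17c.png

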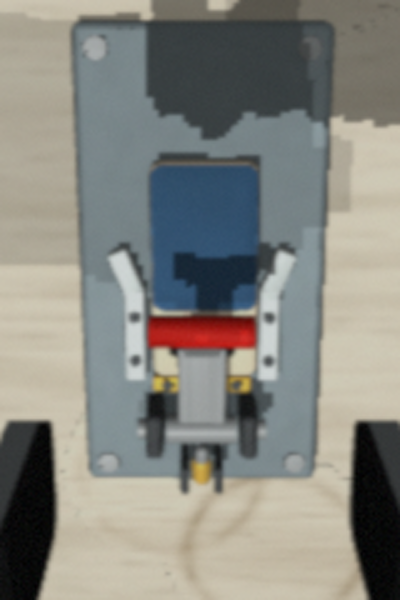

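View pics/s17.png

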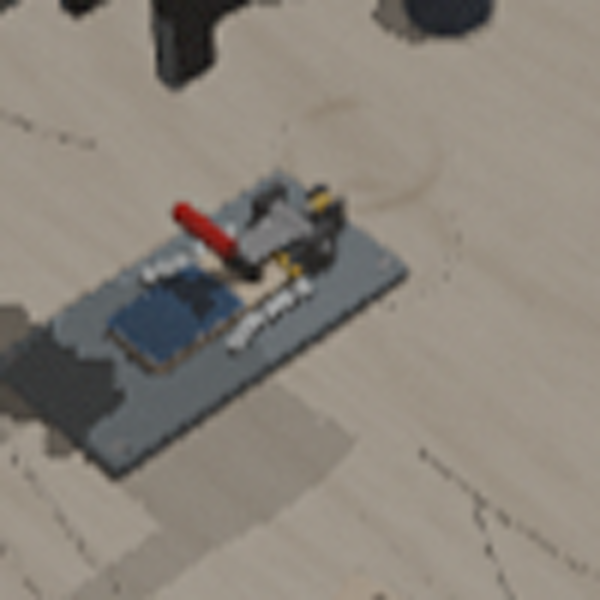

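The clip is down: bar centre ≈ 54 mm, so θ≈0.1. The tile hasn't moved, its rear edge still at x=0.5150. Handing in.

```bash
python3 -c "
from station import *
print(sign_off())"
```

```text
the job is handed in; nothing more can be done
None
```

The blue tile is clipped into the holder and I handed the job in at about 25.5 s of the 58 s allowed. `sign_off()` reports no verdict.

- **Opening the clip:** I pinched the red bar by its ends and lifted it along its arc. It stayed up on its own after I let go.
- **Seating the tile:** I gripped the large blue tile by its long sides and slid it between the rails, bare end first. I pressed it against the brass stop until the wrist read about 10 N.
- **Closing the clip:** I pinched the bar again, guided the clip down to about 0.1 rad, released it and moved the arm clear.

**Last checks:**
- **Tile:** it did not move as the clip closed (rear edge at x = 0.5150 m before and after). It sits about 1 mm or less off the rails' middle and almost straight.
- **Clip:** the bar's centre is about 54 mm high, which matches about 0.1 rad, shut on the tile.
- **Robot:** it touches nothing.

**Not measured or in disagreement:**
- The pad's force on the tile was not measured; I inferred it from the bar's height.
- I first placed the stop face about 3 mm too near, because I took the foot of its face for its top edge. The contact force showed where it really was.
- While lowering the clip, the wrist read up to about 14 N because my path was slightly off the clip's true arc.
- I did not re-measure the other tiles, the bottles or the rib at the end; I never felt or saw the arm touch them.

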